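# Fit the blow-off nozzle to the bench air coupler

### The arm

A 7-joint arm with a two-finger parallel gripper is mounted at the origin on the work surface. World frame = base frame: x ahead of the robot, y to its left, z up, the work surface at z = 0. Lengths are in m, angles in rad, forces in N, time in s.
With the tool pointing down it reaches from about 0.425 to 1.025 m from the base axis. Payload 3.6 kg.
Tool frame: the origin (TCP) lies where the fingers leave the gripper's body, on its centre line; the fingertips stand 73 mm ahead of it and the grasp point (between the pads) lies 54 mm ahead of it; z points along the fingers, y is the line along which they close (so a half turn about z gives the same grasp; the last joint's range is limited). The gripper opens to 85 mm and grips with 20 to 120 N. Pads are 22 mm wide; open, the fingers measure 114 mm over their backs; the gripper's body (76 mm by 85 mm) begins 54 mm behind the grasp point. The pads swing forward as they close: fully open they stand 13 mm farther back than shut.
Start: joints at [-1.278, 0.591, 0.048, 1.609, -0.033, 0.943, -0.034], TCP at [0.273, 0.672, 0.304] pointing down, gripper open.
Joint ranges: [-2.69, 2.69], [-0.47, 2.24], [-1.27, 1.36], [0.19, 2.51], [-1.53, 4.68], [0.08, 2.07], [-3.09, 3.09]. Speed limits (rad/s): [2.57, 2.57, 3.14, 3.14, 3.14, 3.14, 3.14].

### API

Orientations are given as a unit quaternion [x, y, z, w].
In Python, from station import env, gripper_open, close, readout, imaging gives the robot as it stands. Calls block until the motion is done:
- env.movep(position, orientation): joint-space move of the TCP to a pose.
- env.move_l(position, rotation=None, v=0.15): straight line of the TCP; rotation=None keeps the orientation; v is the mean speed in m/s.
- env.goto_joints(angles): joint-space move.
- gripper_open() and close(effort=None): open the fingers fully, or close them until they stop; effort is the grip in N (None keeps the last).
- env.pause(seconds).
- env.ik(position, orientation): joint angles nearest the present ones, or None.
- readout.state(): the state.
- imaging.camera(name): name is "scene" or "side" or "wrist"; returns the picture (384x512x3 uint8, red, green, blue); there is no depth.
- imaging.calibration(name): a dict with "fx", "fy", "cx", "cy" (pixels), "world_to_cam" (4x4, takes a point from world to camera coordinates). Camera axes: x right, y down, z forward; pixel columns grow to the right and rows downward; lengths in m; the calibration is good to about 2 mm. A picture is of the moment at which its call begins: read the wrist's pose just before it. calibration takes no time and is no camera call; for the wrist camera it gives the pose at the moment of the call.
A pose or a line that the arm cannot do raises env.PlanningError and nothing moves.
- env.sign_off(): hands the job in; it is judged then, once.
Trained networks look in the newest picture that a camera, given by its name, has taken for a name from the list of things; names that differ only in an ending like _2 or _b are one class to them, and where a whole thing is asked for, a point or a joint stands for the part that bears it (a point fixed in the world has none). Each returns a list of dicts, best first, with "conf" (0 to 1); they miss things now and then, are a little off and sometimes report something else, mostly with a low value. They report only what shows in the picture. A call takes as long as a camera call.
- imaging.recognise(camera, thing): "xy" ([column, row] in pixels, amid what is visible of it).
- imaging.outline_of(camera, thing): "mask" (384x512 bool, what is visible of it) and "xy" ([column, row] in pixels, amid what is visible of it).
- imaging.pinpoint(camera, thing): "xy" ([column, row] in pixels: a listed point, or the origin of a listed thing).
The state is a dict: "clock": time; "joint_positions": joint angles; "joint_vel": joint speeds; "joint_torque": joint torques, N m; "ee_pos": TCP position; "orientation": TCP orientation; "force": force on the tool from outside, world axes, zero at the start; "wrist_torque": the same for the moment, N m; "grip_width": finger opening in m; "grip_force": force on a finger pad.
Only numpy, scipy, OpenCV 4.12 (cv2) and the standard library are available. Lean on these libraries where they do the work, as an engineer would, in place of code of your own. Each camera call takes 0.05 s, during which the arm holds its last target. There are 200 camera calls.

### The job

Ready the model-railway bench's blow-off station: pull the sleeve of the empty air coupler back until it catches and stays back by itself, and let go of it. Then take the blow nozzle (the one with the tapering tip) from the wooden rack and push it fully home in the coupler, so that the sleeve springs forward and locks it, and let go. Leave the ball-headed blanking plug in the rack and do not disturb the models and other things on the bench.

Things in the scene. Friction and masses are not known exactly. Their poses are not given: they have to be found in the camera images.
- coupler: fixed brass quick coupler on a grey and steel stand (base plate 130 x 110 mm), leaning 25 deg from vertical, roughly towards the robot. Origin on its axis, 90 mm below the mouth, 60 mm above the bench; z is its axis and points out of the mouth, y is level. With the sleeve forward, locking balls inside stop a plug 15 mm short of home; with it latched back they let it pass (see mouth)
- mouth (a point): centre of the mouth rim; axes as coupler. Bore 25 mm, flared to about 29 mm at the rim. With the sleeve latched, a sprung catch cup stands in the bore, its floor 18 mm below the rim: a plug pushed on it with 4 to 8 N drives it down, and within 2 mm of home the balls drop into the plug's groove and the sleeve springs forward. Home: plug flange on this rim
- sleeve (a joint): travel of the steel sleeve, m: 0 forward (as found, and when locked), growing as it is pulled back along the axis, away from the mouth, downwards; end stop 0.017. Spring 4 N at 0, 9 N at the stop. Pulled past about 0.013 on the empty coupler it latches: let go, it creeps to about 0.0095 and stays until a plug trips it
- sleeve_grip (a point): point on the sleeve's axis (moves with it), 20 mm below the mouth rim when the sleeve is forward. The sleeve is a steel cylinder 44 mm across (45 over its dark bands); forward, its front edge lies 4 mm below the rim and its 56 mm wide, 6 mm thick rear flange begins 40 mm below the rim. Axes as coupler
- nozzle: blow nozzle, 112 mm long, about 0.25 kg, standing nose down in the rack. Origin at the tip of the plug nose, z along its axis towards the air tip: first a male steel plug nose 22.4 mm across (0 to 34 mm up) with a 9 mm wide locking groove, then a steel flange 40 mm across (34 to 40 mm up), then a round aluminium barrel 30 mm across (40 to 88 mm up) to grip, then a tapering tip to 112 mm
- nozzle_flange (a point): centre of the underside of the nozzle's flange, 34 mm above the tip of its nose; axes as nozzle
- blank: blanking plug, 96 mm long, to be left in the rack. Origin at the tip of its plug nose, z up its axis; first a male steel plug nose 22.4 mm across (0 to 34 mm up) with a 9 mm wide locking groove, then a steel flange 40 mm across (34 to 40 mm up), then a 20 mm stem and a black ball 42 mm across
- rack: fixed wooden rack block, 70 x 170 x 45 mm high, origin under its centre, y along its length. Two upright 27 mm holes 45 mm either side of the centre along y; nozzle and blanking plug stand in them in either order, flanges resting on its top (their noses' tips 11 mm above the bench)
- coach: loose model railway coach, dark blue with grey roof, 200 x 48 x 74 mm, about 0.45 kg, standing on the bench; a bystander; origin under its centre
- cottage: loose model cottage, cream walls, dull red roof, footprint 75 x 100 mm, 90 mm high; a bystander; origin under its centre
- booth: loose model booth, brown walls, dark wooden roof, footprint 60 x 70 mm, 87 mm high; a bystander; origin under its centre
- paint_jar: loose amber paint jar with black cap, 50 mm across, 60 mm high; a bystander; origin under its centre
- screwdriver: loose screwdriver, 170 mm long, lying on the bench; a bystander; origin on its underside

How it is judged:
On the way:
1. the empty coupler's sleeve stays back (more than 6 mm) with nothing of the robot touching the coupler and the nozzle not yet in it (value of joint sleeve above 0.006 m and contact force between each of the fingers, the arm and coupler below 0.1 N and distance between nozzle_flange and mouth above 0.06 m), for 0.2 s.
At the end, for the whole second after the job is handed in: The nozzle sits home in the coupler: flange centre within 5 mm of the mouth's centre, axes within 0.12 rad; the sleeve is forward (under 2 mm); the blanking plug is within 20 mm of where it stood in the rack (value of joint sleeve below 0.002 m and distance between nozzle_flange and mouth below 0.005 m and angle between the z axis of nozzle and the z axis of coupler, either way round below 0.12 rad and distance of blank from where it was at the start of the episode below 0.02 m); the robot touches nothing.
It fails at once if the blanking plug is moved more than 20 mm (distance of blank from where it was at the start of the episode above 0.02 m).
It fails at once if a loose bystander (coach, cottage, booth, paint jar or screwdriver) is moved more than 30 mm (distance of any of coach, cottage, booth, paint_jar, screwdriver from where it was at the start of the episode above 0.03 m).
It also fails if it takes over 54 s, if anything falls off the work surface, if the arm or the gripper's body presses on something with over 40 N, if the wrist force passes 120 N, or if a joint passes its speed limit or range.

## Working session

There is one attempt and no reset: what is moved stays moved. The work goes in short steps, each a Python script; the robot and the scene stay as the last script left them, time stands still between calls to the robot, and variables do not carry over. Pictures are saved under pics/ and viewed, at most 10 in all, crops included, and the job is handed in when it is done.

```bash
ls; mkdir -p pics
cat > h.py <<'E'
import numpy as np, cv2
from station import env, gripper_open, close, readout, imaging
from scipy.spatial.transform import Rotation as R
def P(c):
    k=imaging.calibration(c); K=np.array([[k['fx'],0,k['cx']],[0,k['fy'],k['cy']],[0,0,1]]); return K@np.array(k['world_to_cam'])[:3]
def tri(obs):
    A=[]
    for p,(u,v) in obs: A+= [u*p[2]-p[0], v*p[2]-p[1]]
    A=[a/np.linalg.norm(a[:3]) for a in A]
    X=np.linalg.svd(np.array(A))[2][-1]; X=X[:3]/X[3]
    e=[np.round((lambda q:q[:2]/q[2])(p@np.append(X,1))-uv,1).tolist() for p,uv in obs]
    return X,e
def onz(p,uv,z):
    u,v=uv; M=np.array([u*p[2]-p[0], v*p[2]-p[1]]); return np.append(np.linalg.solve(M[:,:2],-(M[:,2]*z+M[:,3])),z)
def proj(p,X): q=p@np.append(X,1); return q[:2]/q[2]
E
cat > a.py <<'E'
from h import *
for c in ['scene','side']:
    im=imaging.camera(c); cv2.imwrite(f'pics/{c}0.png',im[...,::-1])
ps={c:P(c) for c in ['scene','side']}
for t in ['coupler','mouth','sleeve_grip','nozzle','nozzle_flange','blank','rack','coach','cottage','booth','paint_jar','screwdriver']:
    o=[]
    for c in ps:
        r=imaging.pinpoint(c,t)
        if r: o.append((ps[c],np.array(r[0]['xy']))); print(t,c,np.round(r[0]['xy'],1),round(r[0]['conf'],2), len(r))
    if len(o)==2: X,e=tri(o); print('   ',np.round(X,4),e)
print(readout.state())
E
python3 a.py
```

```text
pics
coupler scene [196.8 239.4] 0.81 1
coupler side [311.  235.5] 0.93 1
    [ 0.6187 -0.1617  0.0672] [[0.3, -0.3], [0.3, 0.2]]
mouth side [298.3 217.1] 0.58 1
sleeve_grip side [300.2 223.3] 0.91 1
nozzle scene [299.9 200.2] 0.51 1
nozzle side [216.3 209.8] 0.85 1
    [0.5656 0.1405 0.0027] [[-1.6, 1.9], [-1.5, -1.8]]
nozzle_flange scene [197.1 238.9] 0.65 1
nozzle_flange side [206.9 197.3] 0.7 1
    [ 0.5376 -0.0491  0.0848] [[31.5, -43.8], [48.8, 26.7]]
blank scene [325.8 190.3] 0.64 1
blank side [192.1 191.7] 0.79 1
    [0.5622 0.2343 0.0073] [[0.5, -0.6], [0.5, 0.6]]
rack scene [313.9 197. ] 0.81 1
rack side [208.1 198.5] 0.84 1
    [0.5751 0.182  0.0097] [[-0.6, 0.7], [-0.5, -0.6]]
coach scene [320.6 275.6] 0.98 2
coach side [290.1 187.6] 0.97 1
    [0.7888 0.0566 0.0027] [[-1.1, 1.2], [-0.8, -0.8]]
cottage scene [387.4 221.6] 0.67 1
cottage side [216.9 160.6] 0.67 1
    [ 7.265e-01  3.118e-01 -6.000e-04] [[0.3, -0.3], [0.2, 0.3]]
booth scene [146.7 324.2] 0.97 1
booth side [383.6 263.8] 0.77 1
    [ 0.7258 -0.3142  0.002 ] [[-0.1, 0.1], [-0.1, -0.0]]
paint_jar scene [283.7 25
[... 298 characters left out ...]
3573,  0.04836658,  1.60850811, -0.0333176 ,
        0.94268859, -0.03368056]), 'joint_vel': array([-9.99393183e-04,  4.73875384e-05, -1.85912394e-03,  3.19958801e-04,
       -3.42384748e-06, -1.13754475e-03, -3.97520596e-04]), 'joint_torque': array([ 1.38970536e-03, -5.48652685e+01,  1.54627506e+00, -1.98534840e+01,
        9.28007910e-03,  1.76084108e-03,  1.03851485e-05]), 'ee_pos': array([0.27277853, 0.67172833, 0.30387275]), 'orientation': array([ 1.91661700e-01,  9.81461050e-01, -1.66788980e-05, -4.98312112e-06]), 'force': array([ 0.32425746,  0.11022837, -0.30425968]), 'wrist_torque': array([-0.05896468, -0.05350117,  0.02267424]), 'grip_force': 0.0, 'grip_width': 0.08551639723233742}
```

```bash
python3 -c "
import cv2,numpy as np
a=cv2.imread('pics/scene0.png');b=cv2.imread('pics/side0.png')
a=cv2.resize(a[120:360,110:430],(800,600),interpolation=3);cv2.imwrite('pics/s1.png',a)
b=cv2.resize(b[120:300,160:400],(800,600),interpolation=3);cv2.imwrite('pics/d1.png',b)"
```

```text
(no output)
```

View pics/s1.png

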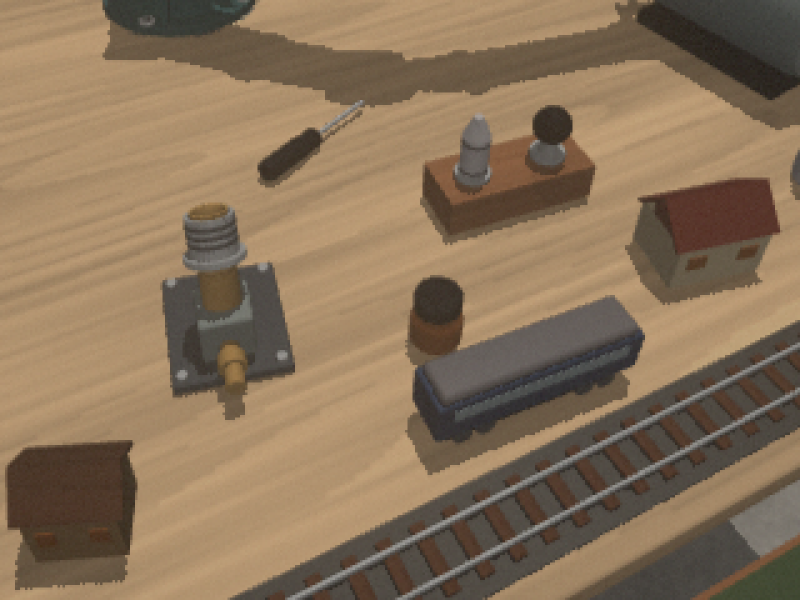

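View pics/d1.png

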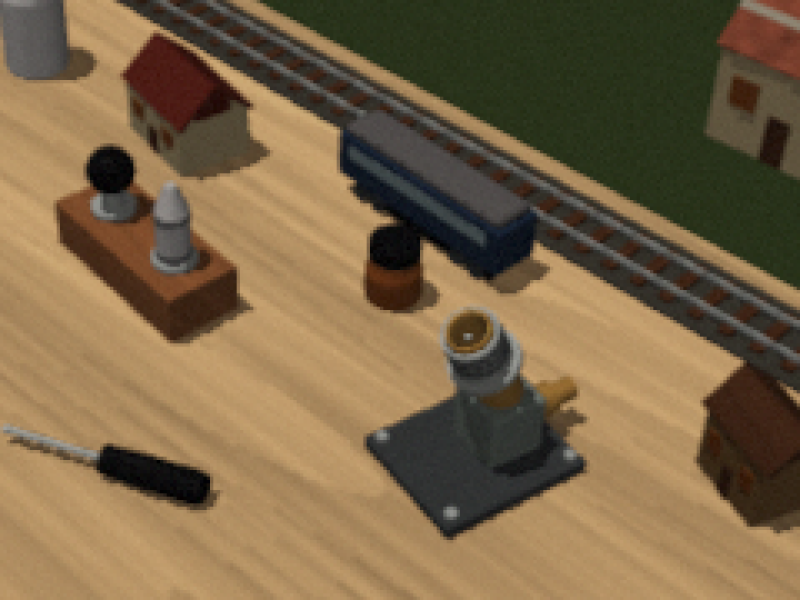

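The scene view shows the nozzle at about (300,190) and the blanking plug at (328,180). The mouth is at about (194,205) in the scene view and (301,219) in the side view. Next I'll look with the wrist camera over the rack and then the coupler.

```bash
cat > b.py <<'E'
from h import *
m,e=tri([(P('scene'),np.array([194,204.8])),(P('side'),np.array([301,219.]))]); print('mouth',m,e)
def look(tag,things):
    p=P('wrist'); im=imaging.camera('wrist'); cv2.imwrite(f'pics/{tag}.png',im[...,::-1])
    d={}
    for t in things:
        r=imaging.pinpoint('wrist',t)
        if r: d[t]=(p,np.array(r[0]['xy'])); print(tag,t,np.round(r[0]['xy'],1),round(r[0]['conf'],2))
    return d
down=lambda yaw:(R.from_euler('z',yaw)*R.from_euler('x',np.pi)).as_quat()
A=[];
T=['nozzle_flange','nozzle','blank','rack']
for i,xy in enumerate([(0.50,0.19),(0.58,0.08)]):
    env.movep([*xy,0.36],down(np.pi/2) if i==0 else down(np.pi/2)); A.append(look(f'w{i}',T))
C=[];T2=['coupler','mouth','sleeve_grip']
for i,xy in enumerate([(0.52,-0.10),(0.52,-0.22)]):
    env.movep([*xy,0.36],down(np.pi/2)); C.append(look(f'w{i+2}',T2))
for L,TT in ((A,T),(C,T2)):
    for t in TT:
        o=[d[t] for d in L if t in d]
        if len(o)>1: X,e=tri(o); print(t,np.round(X,4),e)
s=readout.state(); print(s['clock'],s['ee_pos'],s['joint_positions'])
k=imaging.calibration('wrist'); W=np.linalg.inv(k['world_to_cam']); print(np.round(W,3),k['fx'])
E
python3 b.py; python3 -c "
import cv2,numpy as np
i=[cv2.resize(cv2.imread(f'pics/w{k}.png'),(400,300)) for k in range(4)]
cv2.imwrite('pics/m1.png',np.vstack([np.hstack(i[:2]),np.hstack(i[2:])]))"
```

```text
mouth [ 0.58493163 -0.14955216  0.1374742 ] [[-0.3, 0.3], [-0.3, -0.3]]
w0 nozzle_flange [300.4 189.8] 0.96
w0 nozzle [295.6 186.9] 0.95
w0 blank [307.6 126.2] 0.8
w0 rack [299.4 156. ] 0.89
w1 nozzle_flange [242.2 105.1] 0.85
w1 nozzle [241.2 106.8] 0.71
w1 blank [248.1  34.9] 0.59
w1 rack [246.   74.6] 0.77
w2 coupler [332.5 204.5] 0.55
w2 mouth [315.3 220.6] 0.56
w2 sleeve_grip [317.6 213.9] 0.69
w3 coupler [335.5 109.8] 0.88
w3 mouth [323.9 103.8] 0.87
w3 sleeve_grip [323.4 102.4] 0.59
nozzle_flange [0.5596 0.1427 0.0427] [[0.4, -0.3], [-0.4, 0.3]]
nozzle [0.5565 0.1395 0.0179] [[0.6, -0.4], [-0.7, 0.5]]
blank [0.5679 0.2276 0.0231] [[0.1, -0.0], [-0.1, 0.1]]
rack [ 0.5628  0.182  -0.0015] [[0.6, -0.4], [-0.6, 0.5]]
coupler [ 0.6179 -0.1616  0.0635] [[-2.5, -0.1], [2.7, 0.1]]
mouth [ 0.5839 -0.1529  0.1373] [[0.1, 0.0], [-0.2, -0.0]]
sleeve_grip [ 0.5884 -0.1519  0.1203] [[-1.0, -0.0], [1.2, 0.1]]
6.0667 [ 0.52060109 -0.21799853  0.35972559] [-0.10522196  0.36439525  0.55915317  1.93552812 -0.24310587  0.90858637
  0.57878066]
[[ 1.     0.004  0.001  0.521]
 [ 0.004 -0.957 -0.29  -0.145]
 [ 0.     0.29  -0.957  0.431]
 [ 0.     0.     0.     1.   ]] 292.5992326097041
```

View pics/m1.png

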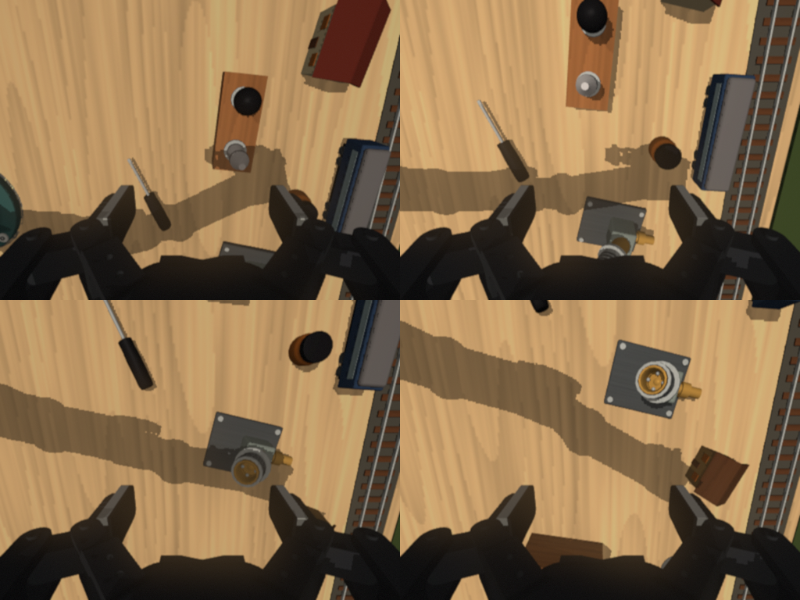

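Wrist views: the mouth is at about (328,100) px in w3 and the nozzle flange at (300,190) px in w0. The plate edge and the outlet agree on a lean azimuth about 14° off −x. I'll fit the coupler from all observations, then take axial hover views.

```bash
cat > c.py <<'E'
from h import *
from scipy.optimize import least_squares
import json
def axis(psi): s,c=np.sin(np.radians(25)),np.cos(np.radians(25)); return np.array([-s*np.cos(psi),s*np.sin(psi),c])
def quat(psi):
    a=axis(psi); x=np.array([np.sin(psi),np.cos(psi),0]); z=-a; return R.from_matrix(np.c_[x,np.cross(z,x),z]).as_quat()
def mouth(q): return np.array([q[0],q[1],0.06])+0.09*axis(q[2])
if __name__=='__main__':
    ob=[('mouth',P('scene'),(194,204.8)),('mouth',P('side'),(301,219)),('coupler',P('scene'),(196.8,239.4)),('coupler',P('side'),(311,235.5))]
    off={'mouth':.09,'coupler':0,'sleeve_grip':.07}
    q=np.array([.6182,-.1617,np.radians(14)])
    def f(q):
        r=[(proj(p,np.array([q[0],q[1],.06])+off[t]*axis(q[2]))-np.array(uv))*np.linalg.norm(np.append(q[:2],.06)-(-np.linalg.inv(p[:,:3])@p[:,3])) for t,p,uv in ob]
        return np.append(np.ravel(r),(q[2]-np.radians(13.9))*15)
    for k,(h,dx) in enumerate([(.17,-.01),(.13,-.03),(.15,-.05)]):
        Q=quat(q[2]); xt=R.from_quat(Q).as_matrix()[:,0]
        env.movep(mouth(q)+h*axis(q[2])+dx*xt,Q)
        env.pause(.2); p=P('wrist'); im=imaging.camera('wrist'); cv2.imwrite(f'pics/c{k}.png',im[...,::-1])
        for t in off:
            r=imaging.pinpoint('wrist',t)
            if r and r[0]['conf']>.5: ob.append((t,p,r[0]['xy'])); print(k,t,np.round(r[0]['xy'],1),round(r[0]['conf'],2))
        q=least_squares(f,q,loss='soft_l1').x; print(q,mouth(q))
    print(np.round(f(q),1)); json.dump(q.tolist(),open('q.json','w'))
    for k in range(3):
        im=cv2.imread(f'pics/c{k}.png')
    cv2.circle(im,tuple(int(v) for v in proj(p,mouth(q))),2,(0,255,0),-1)
    th=np.linspace(0,6.28,40); M=R.from_quat(quat(q[2])).as_matrix()
    for t in th: cv2.circle(im,tuple(int(round(v)) for v in proj(p,mouth(q)-.004*axis(q[2])+.022*(M[:,0]*np.cos(t)+M[:,1]*np.sin(t)))),1,(0,0,255),-1)
    cv2.imwrite('pics/c_o.png',im); s=readout.state(); print(s['clock'],s['joint_positions'],s['force'])
E
python3 c.py
```

```text
0 mouth [253.3 172.9] 0.83
0 coupler [252.2 156.3] 0.55
[ 0.61844756 -0.16130241  0.25855808] [ 0.58167623 -0.1515772   0.1415677 ]
1 mouth [258.  167.1] 0.92
1 coupler [255.8 143.4] 0.64
[ 0.61844912 -0.16149993  0.24412057] [ 0.58154122 -0.1523066   0.1415677 ]
2 mouth [257.4 129.2] 0.89
2 coupler [253.9 119. ] 0.81
[ 0.61841876 -0.16091118  0.24411672] [ 0.58151083 -0.15171799  0.1415677 ]
[-1.7 -1.4 -0.5 -0.5  0.7  1.3 -0.4  2.6  0.4  0.3  1.  -0.8 -0.6 -1.1
  0.2 -0.1 -0.   0.5  1.1  0.7  0. ]
8.6 [ 0.10890699  0.32421678  0.20129893  2.27654597 -0.63937868  0.13740753
  0.65927776] [-0.06223421 -0.1113142   0.33907802]
```

View pics/c_o.png

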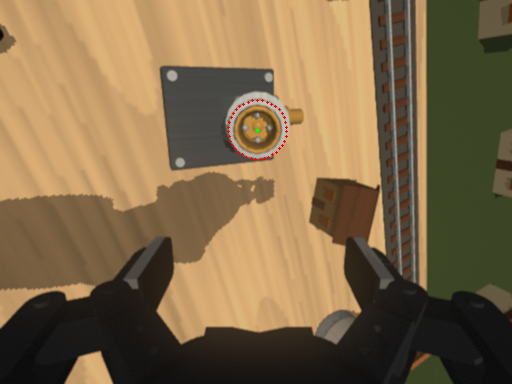

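The overlay matches the rim: centre at (257,129) px, ring on the sleeve edge. Now I'll pull the sleeve.

```bash
cat > d.py <<'E'
from c import *
q=json.load(open('q.json')); a=axis(q[2]); m=mouth(q); Q=quat(q[2])
g=m+0.034*a
print(env.ik(g,Q),env.ik(g-.017*a,Q))
st=lambda n:(lambda s:print(n,round(s['clock'],2),'w',round(s['grip_width'],4),'gf',round(s['grip_force'],1),'Fa',round(s['force']@a,1),np.round(s['force'],1),np.round((s['ee_pos']-g)@a,4)))(readout.state())
env.movep(m+.11*a,Q); st('hover')
env.move_l(g,v=.1); st('at')
close(70); env.pause(.2); st('closed')
for k in (.008,.0135,.016):
    env.move_l(g-k*a,v=.04); env.pause(.1); st(k)
gripper_open(); env.pause(.2); st('open')
env.move_l(m+.12*a,v=.12); env.pause(.3); st('up')
p=P('wrist'); im=imaging.camera('wrist'); M=R.from_quat(Q).as_matrix()
for t in np.linspace(0,6.28,60): 
    for d,c in ((.004,(255,0,0)),(.0135,(0,255,0))): 
        u,v=proj(p,m-d*a+.022*(M[:,0]*np.cos(t)+M[:,1]*np.sin(t)))
        if 0<u<511 and 0<v<383: im[int(round(v)),int(round(u))]=c
cv2.imwrite('pics/e.png',im[...,::-1])
im=imaging.camera('side'); 
u=np.hstack([cv2.resize(cv2.imread('pics/side0.png')[200:260,270:340],(400,343),interpolation=3),cv2.resize(im[200:260,270:340,::-1],(400,343),interpolation=3)])
cv2.imwrite('pics/f.png',u)
E
python3 d.py
```

```text
[ 0.90615897  0.81511325 -1.07094726  2.21406062  1.70571062  0.72219175
 -1.60803278] [ 0.90111753  0.85840987 -1.07119213  2.20427877  1.74404519  0.74857339
 -1.62342301]
hover 9.38 w 0.0853 gf 0.0 Fa 0.1 [-0.5 -0.3 -0.1] 0.0759Traceback (most recent call last):
  File "d.py", line 7, in <module>
    env.move_l(g,v=.1); st('at')
    ~~~~~~~~~~^^^^^^^^
station.PlanningError: the arm cannot follow that straight line within its joint ranges
```

```bash
cat > s.py <<'E'
from c import *
q=json.load(open('q.json')); a=axis(q[2]); m=mouth(q)
for d in range(-180,180,20):
    Q=(R.from_quat(quat(q[2]))*R.from_euler('z',d,degrees=True)).as_quat()
    js=[env.ik(m+h*a,Q) for h in (.12,.08,.034,.017)]
    if any(j is None for j in js): print(d,[j is not None for j in js]); continue
    print(d,np.round(js[0],2),np.round(js[3],2),'steps',[round(float(np.abs(js[i+1]-js[i]).max()),2) for i in range(3)])
E
python3 s.py
```

```text
-180 [-0.43  0.49  0.79  2.3  -1.51  0.34 -1.73] [ 0.9   0.86 -1.07  2.2   1.74  0.75  1.52] steps [3.28, 0.37, 0.04]
-160 [ 0.27  0.38 -0.14  2.27  1.    0.11  1.72] [ 0.9   0.86 -1.07  2.2   1.74  0.75  1.17] steps [0.58, 0.37, 0.04]
-140 [ 0.27  0.38 -0.14  2.27  1.    0.11  1.37] [ 0.9   0.86 -1.07  2.2   1.74  0.75  0.82] steps [0.58, 0.37, 0.04]
-120 [ 0.27  0.38 -0.14  2.27  1.    0.11  1.03] [ 0.9   0.86 -1.07  2.2   1.74  0.75  0.47] steps [0.58, 0.37, 0.04]
-100 [-0.15  0.4   0.4   2.29 -1.28  0.14  2.93] [ 0.9   0.86 -1.07  2.2   1.74  0.75  0.12] steps [2.85, 0.37, 0.04]
-80 [-0.05  0.39  0.27  2.28 -1.01  0.08  2.32] [ 0.9   0.86 -1.07  2.2   1.74  0.75 -0.23] steps [2.58, 0.37, 0.04]
-60 [-0.09  0.39  0.31  2.28 -1.13  0.1   2.09] [ 0.9   0.86 -1.07  2.2   1.74  0.75 -0.58] steps [2.71, 0.37, 0.04]
-40 [-0.11  0.4   0.35  2.29 -1.2   0.11  1.81] [ 0.9   0.86 -1.07  2.2   1.74  0.75 -0.93] steps [2.78, 0.37, 0.04]
-20 [-0.15  0.4   0.4   2.29 -1.27  0.13  1.53] [ 0.9   0.86 -1.07  2.2   1.74  0.75 -1.27] steps [2.84, 0.37, 0.04]
0 [-0.2   0.41  0.47  2.29 -1.35  0.16  1.
[... 301 characters left out ...]
4]
60 [-0.35  0.46  0.68  2.29 -1.48  0.27  0.33] [ 0.27  0.59 -0.14  2.23  2.38  0.16  2.8 ] steps [3.06, 5.5, 0.11]
80 [-0.37  0.47  0.71  2.3  -1.49  0.29 -0.01] [ 0.54  0.64 -0.5   2.22  1.89  0.33  2.99] steps [3.07, 5.99, 0.07]
100 [-0.39  0.47  0.73  2.3  -1.5   0.3  -0.35] [ 0.9   0.86 -1.07  2.2   1.74  0.75  2.91] steps [3.3, 0.37, 0.04]
120 [-0.4   0.48  0.75  2.3  -1.5   0.31 -0.69] [ 0.9   0.86 -1.07  2.2   1.74  0.75  2.57] steps [3.29, 0.37, 0.04]
140 [-0.41  0.48  0.76  2.3  -1.5   0.32 -1.04] [ 0.9   0.86 -1.07  2.2   1.74  0.75  2.22] steps [3.29, 0.37, 0.04]
160 [-0.43  0.5   0.8   2.3  -1.52  0.34 -1.38] [ 0.9   0.86 -1.07  2.2   1.74  0.75  1.87] steps [3.28, 0.37, 0.04]
```

```bash
cat > s2.py <<'E'
from c import *
q=json.load(open('q.json')); a=axis(q[2]); m=mouth(q)
Q=(R.from_quat(quat(q[2]))*R.from_euler('z',-160,degrees=True)).as_quat()
jl=np.array(env.ik(m+.034*a,Q)); j0=np.array(readout.state()['joint_positions']); print(j0,jl)
u=j0.copy(); u[1]=max(u[1]-.45,-.4); env.goto_joints(u); print(readout.state()['ee_pos'])
u=jl.copy(); u[1]-=.45; env.goto_joints(u); s=readout.state(); print(s['ee_pos'],s['clock'])
for h in (.2,.16,.12,.1,.08,.06,.034,.017):
    j=env.ik(m+h*a,Q); print(h,None if j is None else np.round(j,2))
E
python3 s2.py
```

```text
[-0.14488766  0.42620631  0.39662766  2.28498545 -1.42564105  0.13592633
  1.33417457] [ 0.90615897  0.81511325 -1.07094726  2.21406062  1.70571062  0.72219175
  1.18449403]
[ 0.50881327 -0.14443937  0.46775968]
[ 0.57159044 -0.15349151  0.38729302] 12.975
0.2 [ 1.06  0.39 -1.14  2.24  1.07  0.51  1.67]
0.16 [ 0.98  0.48 -1.08  2.25  1.27  0.53  1.5 ]
0.12 [ 0.93  0.57 -1.04  2.25  1.44  0.56  1.35]
0.1 [ 0.91  0.62 -1.03  2.24  1.51  0.58  1.3 ]
0.08 [ 0.89  0.67 -1.02  2.24  1.58  0.6   1.25]
0.06 [ 0.88  0.71 -1.01  2.23  1.64  0.63  1.2 ]
0.034 [ 0.86  0.77 -0.99  2.22  1.71  0.65  1.16]
0.017 [ 0.85  0.81 -0.98  2.21  1.75  0.67  1.14]
```

The branch is continuous from hover to full stroke, so I'll run the pull.

```bash
sed -i "s/; Q=quat(q\[2\])$/; Q=(R.from_quat(quat(q[2]))*R.from_euler('z',-160,degrees=True)).as_quat()/" d.py; sed -i "/^print(env.ik/d" d.py; python3 d.py
```

```text
hover 13.68 w 0.0856 gf 0.0 Fa -0.1 [-0.3 -0.  -0.3] 0.0764
at 14.59 w 0.0851 gf 0.0 Fa -0.8 [-0.  -0.2 -0.9] 0.0007
closed 15.26 w 0.0422 gf 70.5 Fa 4.2 [-4.7  3.4  2.2] 0.0001
0.008 15.71 w 0.0427 gf 70.8 Fa 6.1 [-6.4  2.9  3.5] -0.0078
0.0135 16.1 w 0.0426 gf 71.0 Fa 7.8 [-6.3  2.5  5.5] -0.0131
0.016 16.45 w 0.0425 gf 71.0 Fa 7.9 [-6.9  2.8  5.3] -0.0155
open 17.15 w 0.0849 gf 0.0 Fa -0.2 [-0.2 -0.7 -0.2] -0.0161
up 18.45 w 0.0855 gf 0.0 Fa -0.2 [ 0.5 -0.3  0.1] 0.0856
```

View pics/f.png

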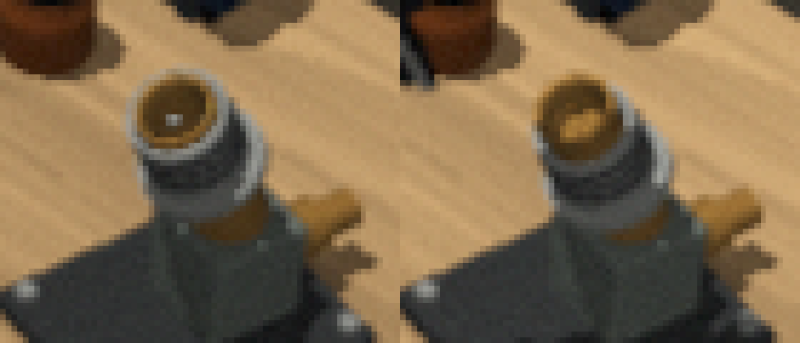

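The sleeve is latched back and the catch cup is visible in the mouth. On to the nozzle.

```bash
cat > g.py <<'E'
from c import *
n=np.array([.559,.1415]); b=np.array([.568,.2276]); 
yaw=np.arctan2(*(b-n)[::-1])
best=None
for k in (0,np.pi):
    Q=(R.from_euler('z',yaw+k)*R.from_euler('x',np.pi)).as_quat()
    j=env.ik([*n,.26],Q); j0=readout.state()['joint_positions']
    if j is None: print(k,None); continue
    print(k,np.round(j,2)); d=np.abs(j-j0).max()
    if best is None or d<best[0]: best=(d,Q)
Q=best[1]; xt=R.from_quat(Q).as_matrix()[:,0]
s=readout.state(); env.move_l(s['ee_pos']+[0,0,.08],v=.25)
obs={'nozzle_flange':[],'nozzle':[],'blank':[]}
H={'nozzle_flange':.045,'nozzle':.011,'blank':.011}
for dx,z in ((-.02,.28),(-.05,.25)):
    env.movep(np.append(n,z)+dx*xt,Q); env.pause(.2); p=P('wrist'); im=imaging.camera('wrist'); 
    for t in obs:
        r=imaging.pinpoint('wrist',t)
        if r: X=onz(p,r[0]['xy'],H[t]); obs[t].append((p,np.array(r[0]['xy']))); print(t,np.round(r[0]['xy'],1),round(r[0]['conf'],2),np.round(X,4))
nf=np.mean([onz(*o,.045) for o in obs['nozzle_flange']]+[onz(*o,.011) for o in obs['nozzle']],0)[:2]
print('n',nf); json.dump(dict(n=nf.tolist(),Q=list(Q)),open('n.json','w'))
im=im.copy()
for z,r,c in ((.051,.02,(255,0,0)),(.099,.015,(0,255,0)),(.123,.003,(0,0,255))):
    for t in np.linspace(0,6.28,50):
        u,v=proj(p,[nf[0]+r*np.cos(t),nf[1]+r*np.sin(t),z]); 
        if 0<u<511 and 0<v<383: im[int(round(v)),int(round(u))]=c
u,v=map(int,proj(p,[*nf,.06])); im=im[max(v-75,0):v+75,max(u-100,0):u+100]
cv2.imwrite('pics/g.png',cv2.resize(im[...,::-1],None,fx=4,fy=4,interpolation=0)); s=readout.state(); print(s['clock'],s['joint_positions'])
E
python3 g.py
```

```text
0 [ 0.28  0.6  -0.86  1.96  0.6   0.86 -1.01]
3.141592653589793 [ 0.38  0.68 -1.05  1.96  0.73  0.95  2.  ]
nozzle_flange [261.  148.6] 0.82 [0.5569 0.1367 0.045 ]
nozzle [257.9 147.2] 0.94 [0.5607 0.1404 0.011 ]
blank [260.2 217. ] 0.58 [0.5672 0.2282 0.011 ]
nozzle_flange [263.6 120.4] 0.79 [0.5549 0.1372 0.045 ]
nozzle [258.9 119.9] 0.88 [0.5594 0.1388 0.011 ]
blank [262.  200.3] 0.65 [0.5651 0.2272 0.011 ]
n [0.55796096 0.13829911]
21.3 [ 0.31771381  0.74779723 -1.10210746  1.92047379  0.80563761  1.00049859
  1.87598137]
```

View pics/g.png

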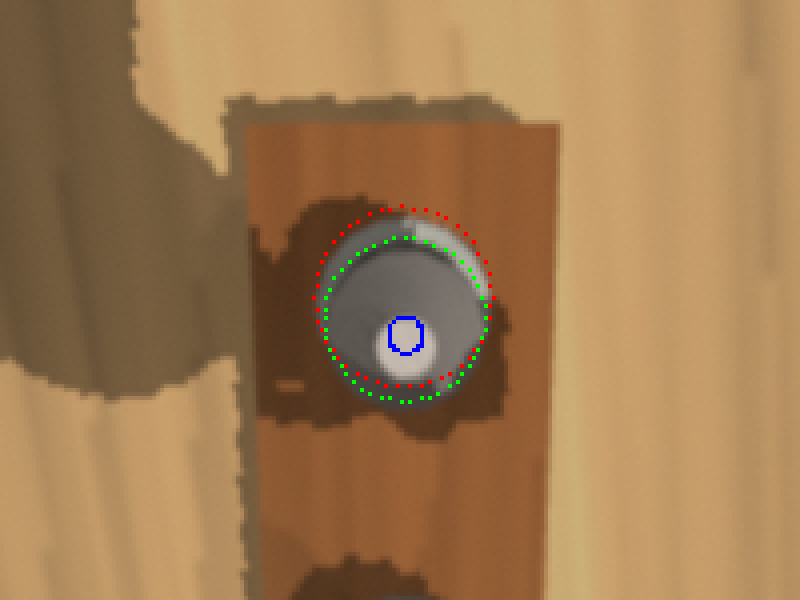

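The overlay sits about 2.5 mm short of the real nozzle in image-down (+y), so I correct it to (0.558, 0.1408). Next I grasp, lift and check the insertion rolls.

```bash
cat > k.py <<'E'
from c import *
N=json.load(open('n.json')); Q=N['Q']; n=np.array([.558,.1408])
st=lambda t:(lambda s:print(t,round(s['clock'],2),'w',round(s['grip_width'],4),'gf',round(s['grip_force'],1),np.round(s['force'],1),np.round(s['ee_pos'],4)))(readout.state())
env.movep([*n,.22],Q); env.move_l([*n,.133],v=.12); st('at')
close(60); env.pause(.2); st('closed'); N['h']=float(readout.state()['ee_pos'][2]-.011-.034)
env.move_l([*n,.26],v=.15); env.pause(.2); st('up')
N['n']=n.tolist(); json.dump(N,open('n.json','w'))
q=json.load(open('q.json')); a=axis(q[2]); m=mouth(q); h=N['h']
for d in range(-180,180,30):
    Qi=(R.from_quat(quat(q[2]))*R.from_euler('z',d,degrees=True)).as_quat()
    js=[env.ik(m+(h+e)*a,Qi) for e in (.08,.06,.03,0)]
    if any(j is None for j in js): print(d,None); continue
    print(d,np.round(js[0],2),np.round(js[3],2),[round(float(np.abs(js[i+1]-js[i]).max()),2) for i in range(3)])
im=imaging.camera('wrist'); cv2.imwrite('pics/k.png',im[...,::-1])
E
python3 k.py
```

```text
at 22.52 w 0.0853 gf 0.0 [-0.  -0.3 -0.5] [0.5583 0.1415 0.1336]
closed 23.28 w 0.0288 gf 58.9 [-0.9 -1.2  5.7] [0.558  0.1408 0.1335]
up 24.48 w 0.0288 gf 59.3 [ 0.3 -0.1 -1.9] [0.5576 0.1406 0.259 ]
-180 [ 0.97  0.45 -1.05  2.25  1.21  0.5   1.9 ] [ 0.79  0.57 -0.84  2.24  1.54  0.46  1.6 ] [0.08, 0.12, 0.12]
-150 [ 0.88  0.4  -0.92  2.25  1.15  0.42  1.43] [ 0.61  0.5  -0.59  2.25  1.53  0.32  1.06] [0.09, 0.14, 0.16]
-120 [ 0.75  0.35 -0.73  2.25  1.04  0.34  1.  ] [ 0.33  0.45 -0.22  2.26  1.55  0.13  0.48] [0.12, 0.19, 0.28]
-90 [ 0.6   0.31 -0.54  2.26  0.91  0.27  0.6 ] [ 0.93  0.67 -1.07  2.24  1.56  0.63  0.05] [0.12, 0.23, 0.88]
-60 [ 0.37  0.28 -0.26  2.27  0.64  0.2   0.34] [ 0.93  0.67 -1.07  2.24  1.56  0.63 -0.48] [0.12, 0.38, 0.93]
-30 [ 0.19  0.28 -0.04  2.28  0.32  0.16  0.13] [ 0.93  0.67 -1.07  2.24  1.56  0.63 -1.  ] [0.04, 1.65, 2.86]
0 [-0.19  0.3   0.43  2.29 -0.61  0.17  0.53] [ 0.93  0.67 -1.07  2.24  1.56  0.63 -1.52] [0.2, 0.89, 2.86]
30 [-0.33  0.32  0.61  2.3  -0.9   0.22  0.29] [-0.16  0.48  0.42  2.28  4.57  0.16  1.09] [0.19, 0.44, 5.87]
60 [-0.47  0.36  0.8   2.3  -1.11  0.29 -0.02] [-0.16  0.48  0.42  2.28  4.57  0.16  0.57] [0.2, 0.2, 5.87]
90 [-0.69  0.54  1.19  2.31 -1.37  0.54 -0.28] [ 0.27  0.45 -0.14  2.26  1.57  0.1   3.08] [0.2, 0.39, 3.29]
120 [ 1.09  0.55 -1.25  2.24  1.3   0.65  2.88] [ 0.97  0.72 -1.15  2.24  1.56  0.7   2.67] [0.08, 0.1, 0.09]
150 [ 1.05  0.51 -1.18  2.25  1.27  0.59  2.37] [ 0.89  0.64 -1.01  2.24  1.55  0.58  2.14] [0.08, 0.11, 0.1]
```

View pics/k.png

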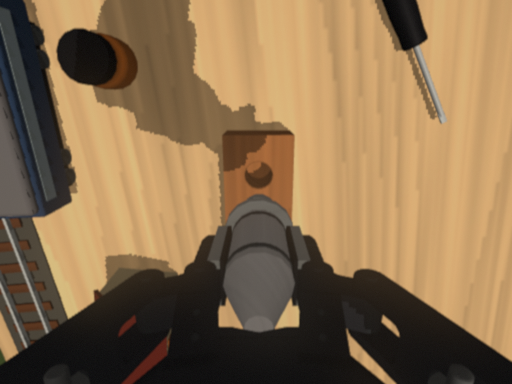

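Nozzle is held upright; the barrel is centred at about (258,250) px between the pads, and its hole at (260,172) is empty. Now the insertion, watching the force.

```bash
cat > i.py <<'E'
from c import *
N=json.load(open('n.json')); h=N['h']; q=json.load(open('q.json')); a=axis(q[2]); m=mouth(q)
Q=(R.from_quat(quat(q[2]))*R.from_euler('z',180,degrees=True)).as_quat()
M=R.from_quat(Q).as_matrix()
def st(t):
    s=readout.state(); e=s['ee_pos']-m-h*a; f=s['force']
    print(t,round(s['clock'],2),'w',round(s['grip_width'],4),'F(x,y,axial)',np.round([f@M[:,0],f@M[:,1],f@a],1),'T',np.round(s['wrist_torque'],2),'err mm',np.round(1e3*np.array([e@M[:,0],e@M[:,1],e@a]),1),'ang',np.round(np.degrees((R.from_quat(s['orientation']).inv()*R.from_quat(Q)).magnitude()),2)); return f@a,f
if __name__=='__main__':
    env.movep(m+(h+.08)*a,Q); env.pause(.2); st('pre')
    im=imaging.camera('side'); cv2.imwrite('pics/i0.png',cv2.resize(im[150:270,240:400,::-1],(800,600),interpolation=3))
    env.move_l(m+(h+.042)*a,v=.1); env.pause(.2); _,f0=st('.042')
    for e in (.034,.030,.025,.020):
        env.move_l(m+(h+e)*a,v=.04); env.pause(.05); fa,f=st(e)
        if np.linalg.norm(f-f0)>12: print('stop'); break
    im=imaging.camera('side'); cv2.imwrite('pics/i1.png',cv2.resize(im[150:270,240:400,::-1],(800,600),interpolation=3))
E
python3 i.py
```

```text
pre 25.83 w 0.0289 F(x,y,axial) [-0.5  0.5 -1.8] T [ 0.16  0.64 -0.03] err mm [-1.7 -0.7 79.9] ang 0.17
.042 26.62 w 0.0284 F(x,y,axial) [-0.1  0.7 -1.5] T [ 0.12  0.68 -0.02] err mm [-0.1 -0.3 42.5] ang 0.06
0.034 27.02 w 0.0287 F(x,y,axial) [-0.  -0.2 -2.1] T [ 0.2   0.68 -0.02] err mm [-0.  0. 34.] ang 0.01
0.03 27.32 w 0.0288 F(x,y,axial) [-0.6  0.3 -2. ] T [0.07 0.66 0.01] err mm [ 0.  0. 30.] ang 0.01
0.025 27.64 w 0.0286 F(x,y,axial) [ 0.1  1.7 -2.3] T [0.21 0.63 0.01] err mm [-0.   0.1 24.9] ang 0.02
0.02 27.97 w 0.0286 F(x,y,axial) [ 0.4  1.4 -2.4] T [ 0.15  0.63 -0.02] err mm [-0.   0.1 19.9] ang 0.02
```

View pics/i1.png

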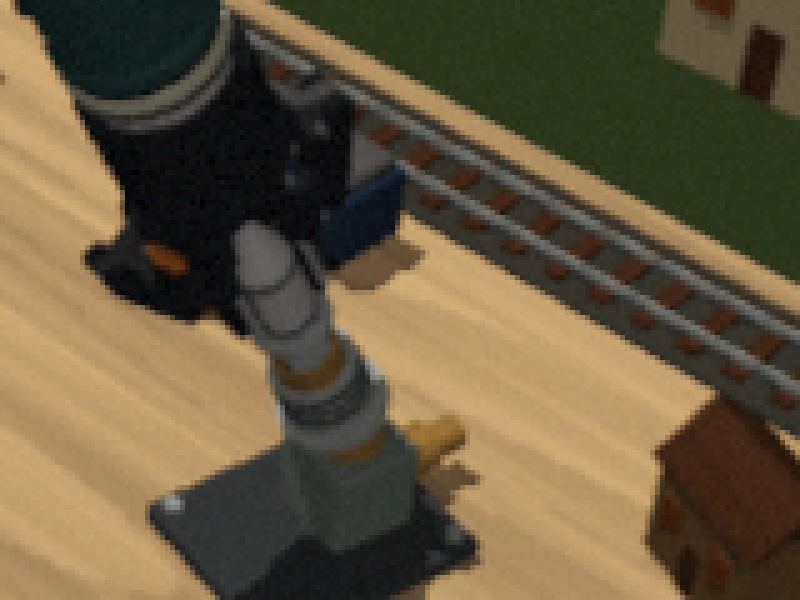

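The nose is in the bore, coaxial, with almost no side load, so I push on home.

```bash
cat > j.py <<'E'
from i import *
for e in (.015,.010,.006,.003,.0015,.0005,-.0005,-.0015,-.0025):
    env.move_l(m+(h+e)*a,Q,v=.03); env.pause(.1); fa,f=st(e)
    if fa>25 : print('stop'); break
im=imaging.camera('side'); cv2.imwrite('pics/j.png',cv2.resize(im[150:270,240:400,::-1],(800,600),interpolation=3))
E
python3 j.py
```

```text
0.015 28.43 w 0.0289 F(x,y,axial) [-0.2  0.7 -2.3] T [ 0.13  0.74 -0.  ] err mm [ 0.1  0.1 14.9] ang 0.02
0.01 28.85 w 0.0288 F(x,y,axial) [-1.4  3.  -4.5] T [0.56 0.94 0.18] err mm [-0.5  0.6  9.8] ang 0.11
0.006 29.23 w 0.0287 F(x,y,axial) [-2.   2.9 -2.8] T [0.79 1.12 0.25] err mm [-0.4  0.5  5.8] ang 0.09
0.003 29.58 w 0.0288 F(x,y,axial) [ -2.2   2.  -10.8] T [0.75 0.79 0.28] err mm [ 0.3 -0.2  2.6] ang 0.04
0.0015 29.93 w 0.0286 F(x,y,axial) [-1.5  3.  -2.6] T [0.45 0.98 0.14] err mm [ 0.1 -0.1  1.7] ang 0.04
0.0005 30.28 w 0.0289 F(x,y,axial) [-0.7  2.2 -0.9] T [0.44 0.96 0.1 ] err mm [ 0.  -0.1  0.6] ang 0.03
-0.0005 30.63 w 0.0287 F(x,y,axial) [0.2 3.8 7.1] T [ 0.3   1.07 -0.01] err mm [-0.  -0.1  0.1] ang 0.08
-0.0015 30.98 w 0.0287 F(x,y,axial) [ 0.6  3.6 18.6] T [ 0.21  1.38 -0.1 ] err mm [-0.1 -0.1 -0. ] ang 0.18
-0.0025 31.33 w 0.0288 F(x,y,axial) [ 2.7  4.7 28.9] T [ 0.05  1.7  -0.2 ] err mm [-0.2  0.  -0.1] ang 0.27
stop
```

View pics/j.png

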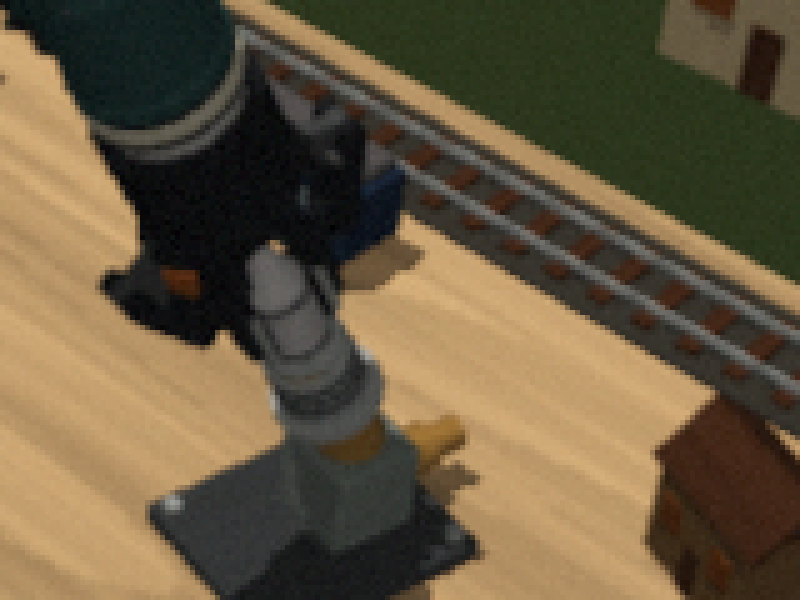

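The flange is on the rim at the hard stop, and the sleeve looks forward. Unload, release, retreat and check.

```bash
cat > l.py <<'E'
from i import *
env.move_l(m+(h+.0002)*a,Q,v=.03); env.pause(.1); st('unload')
gripper_open(); env.pause(.3); st('open')
env.move_l(m+(h+.12)*a,v=.12); env.pause(.3); st('up')
im=imaging.camera('side'); r=imaging.pinpoint('side','nozzle_flange'); p=P('side')
print(r and r[0]['xy'],proj(p,m)); cv2.imwrite('pics/l.png',cv2.resize(im[170:260,260:380,::-1],(800,600),interpolation=3))
E
python3 l.py
```

```text
unload 31.73 w 0.0287 F(x,y,axial) [-0.2  1.9  5.2] T [0.33 1.01 0.02] err mm [-0.  -0.2  0.2] ang 0.02
open 32.62 w 0.0856 F(x,y,axial) [-0.8 -0.3 -0.9] T [0.13 0.45 0.01] err mm [0.  0.  0.2] ang 0.0
up 34.08 w 0.0852 F(x,y,axial) [-0.2 -0.4  0.2] T [0.12 0.38 0.  ] err mm [-1.000e-01  1.000e-01  1.197e+02] ang 0.04
[297.8, 218.1] [300.54418831 218.56325233]
```

View pics/l.png

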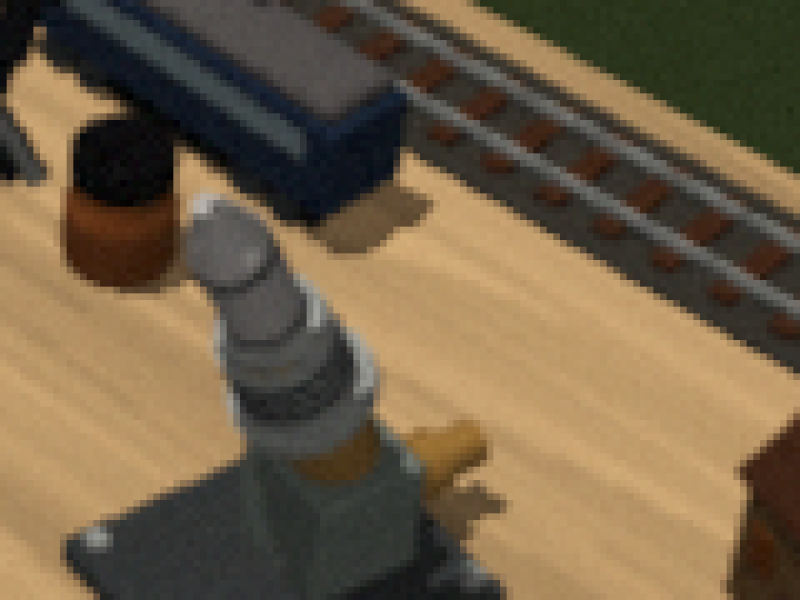

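The nozzle sits on the rim at about (298,218) px, its axis in line with the coupler. The sleeve is forward with no brass showing at the mouth, and the robot is clear.

```bash
python3 -c "
from h import *
print(env.sign_off())"
```

```text
the job is handed in; nothing more can be done
None
```

The job is handed in at about 34 s of the 54 s allowed: the nozzle is home in the coupler with the sleeve sprung forward over it, the blanking plug was left in the rack, and I touched none of the bystanders; the hand-in gave no verdict.

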